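# Take a honed gouge out of the V-block and hold it edge up for inspection

## Robot

A 6-joint arm with a two-finger parallel gripper is mounted at the origin on the work surface. World frame = base frame: x ahead of the robot, y to its left, z up, the work surface at z = 0. Lengths are in m, angles in degrees, forces in N, time in s.
With the tool pointing down it reaches from about 0.25 to 0.725 m from the base axis. Payload 9.7 kg.
Tool frame: the origin (TCP) lies at the very end of the fingers, on their centre line; the grasp point (between the pads) lies 19 mm behind it (bot.grip_point_offset is the distance from the TCP to the grasp point, in m); y points along the fingers, x is the direction in which the jaws open and shut, and the axes are right-handed (so a half turn about y gives the same grasp; the last joint's range is limited). The gripper opens to 85 mm and grips with 20 to 120 N. Pads are 22 mm wide; open, the fingers measure 114 mm over their backs; the gripper's body (76 mm by 85 mm) begins 54 mm behind the grasp point. The pads swing forward as they close: fully open they stand 13 mm farther back than shut.
Start: joints at [72.938, 4.979, 10.078, 95.1, 0, 90], TCP at [0.161, 0.526, 0.231] pointing down, gripper open.
Joint ranges: [-179.16, 179.16], [-48.56, 103.87], [-65.8, 70.77], [-126.05, 130.52], [-82.76, 87.17], [-180, 180]. Speed limits (degrees/s): [127.2, 127.2, 147.25, 180, 180, 180].

## Interface

Orientations are given as [roll, pitch, yaw] about the fixed x, y, z axes, in that order (R = Rz(yaw) Ry(pitch) Rx(roll)).
In Python, from workcell import bot gives the robot as it stands.
- The arm moves only by the shell command python3 -m inch 'ROWS' [FORCE]. ROWS is JSON, a list of rows, each a list of 3 entries, a list of its own where there are three numbers: the shift along the tool's x, y, z in mm, then the turn, a rotation vector about the tool's x, y, z in rad, then the finger opening in mm, from 0 to 85.4. In form: [[[x, y, z], [ax, ay, az], grip], ...]. A call has 1 to 20 rows; each row is the pose to reach, as a shift and turn from the pose measured when the call began, along the tool's axes at that moment; what a row does not reach only later rows make up. A row lasts 1/10 s, in which the tool goes at most 50 mm and 8.59 degrees, less where a joint would pass 70% of its speed; a pose out of reach is approached as far as the arm can. A call with a gripper value outside its range is refused whole. The fingers move at their own pace and stop on an object; FORCE is the grip in N (left out, the last holds). Time passes only in rows, so rows that repeat a pose let the fingers close. It gives the time, the measured TCP pose, the force and the opening at its end, in the units of the state.
- bot.get_obs(): the state, without advancing time (a new reading comes with each control period).
- bot.camera(name): name is "scene" or "top"; returns a dict with "frame" (384x512x3 uint8, red, green, blue), "mtx" (3x3 intrinsics, pixels), "origin" and "orientation" of the camera in the world. Camera axes: x right, y down, z forward; pixel columns grow to the right and rows downward; lengths in m; the calibration is good to about 2 mm. A picture is of the moment at which its call begins. There is no depth.
- bot.job_done(): hands the job in, once; it reports no verdict.
Trained networks look in a picture, given as the dict that the camera call returned (one of the last four; its "shot" number tells which), for a name from the list of things; names that differ only in an ending like _2 or _b are one class to them, and where a whole thing is asked for, a point or a joint stands for the part that bears it (a point fixed in the world has none). Each returns a list of dicts, best first, with "confidence" (0 to 1); they miss things now and then, are a little off and sometimes report something else, mostly with a low value. They report only what shows in the picture. A call takes as long as a camera call. They do not tell look-alikes from the thing itself.
- bot.search_frame(picture, name): "box" ([left, top, right, bottom] in pixels, round what is visible of it).
- bot.cut_out(picture, name): "region" (384x512 bool, what is visible of it) and "box" ([left, top, right, bottom] in pixels, round what is visible of it).
The state is a dict: "time": time; "q": joint angles; "qd": joint speeds; "joint_efforts": joint torques, N m; "ee_pos": TCP position; "tcp_rot": TCP orientation; "wrist_force": force on the tool from outside, world axes, zero at the start; "torque": the same for the moment, N m; "opening": finger opening in m.
Only numpy, scipy, OpenCV 4.12 (cv2) and the standard library are available. Lean on these libraries where they do the work, as an engineer would, in place of code of your own. Each camera call takes 0.05 s, during which the arm holds its last target. There are 200 camera calls.

## Task

The carving gouge clamped in the bench V-block has just been honed: ease that block's clamp knob (a good quarter turn anticlockwise), then draw the gouge by its handle straight back along the vee until its blade is clear of the clamp, without letting the sharp edge strike anything. Lift it well clear of everything, a good hand's breadth above the bench, and turn it edge up, nearer upright than level, so that the edge can be looked over. Finish while still holding it there, still; leave the other, empty V-block's clamp and everything else on the bench alone.

Things in the scene. Friction and masses are not known exactly. Their poses are not given: they have to be found in the camera images.
- vblock: Steel V-block holding the gouge: 40 long x 60 wide, top 55 mm above the bench, screwed to the bench on a board 100 x 130 x 12 mm. Origin: on the bench, straight below the clamp screw. x: along the vee towards the gouge's edge (the handle sticks out to -x); z up. It stands left or right of the middle, the empty block about 0.37 m away in the other place.
- vblock_bridge (a point): Middle of the top of the flat steel stirrup that stands across the V-block (14 mm along x, 75 mm along y), 94 mm above the bench; its bridge is 12 mm thick, underside 82 mm above the bench. It carries the clamp screw and lets the gouge out only along the vee; the gouge is clear once its edge is 7 mm or more behind the screw axis: about 130 mm of travel to -x.
- knob (a joint): Turn of the clamp knob on the block that holds the gouge, rad: 0 is tight, it grows anticlockwise from above (loosening), stop at 2.2. Starts at 0 to 0.25, stays where it is left; friction 0.12 N m. The quick-action screw and knob rise 2.5 mm per rad. The sprung pad (about 14 N at 0) lets go of the handle at about 0.5; above 1.2 it clears it by 1.5 mm or more.
- knob_grip (a point): Where to grip the knob from above: on its axis, 8 mm below its flat top, 124 mm above the bench when tight. The knob is a knurled upright steel cylinder, 30 mm across, 20 mm high; its underside is 18 mm above the stirrup's bridge, only the 10 mm screw between. Any yaw will do.
- gouge: Carving gouge level in the vee, 230 mm, 0.08 to 0.12 kg: octagonal maple handle 26 mm across flats, 12 to 145 mm behind the origin; brass ferrule 20 mm across, shank 9 mm, blade 14 mm wide, 6 deep, edge 85 mm ahead. Origin: on the axis at the ferrule's front, 29 to 37 mm ahead of the screw, 57 mm above the bench. x: to the edge; z: up. Mass centre 25 mm behind the origin: it lies steady if freed.
- gouge_grip (a point): Point on the handle's axis, 113 mm behind the gouge's origin, about 80 mm behind the clamp screw and 57 mm above the bench: a free place to grip across the handle (26 mm across the flats; two flats are upright).
- gouge_tip (a point): middle of the cutting edge, 85 mm ahead of the gouge's origin, on its axis.
- gouge_butt (a point): middle of the handle's rear end, 145 mm behind the gouge's origin, on its axis.
- spare: The other V-block, alike in every way (stirrup, screw, knob) but empty, fixed to the bench. Origin and axes as for vblock. Not to be used.
- spare_knob (a joint): turn of the empty block's clamp knob, rad, as for knob; starts at 0.5 to 0.8, to be left as it is.
- slipstone: bystander: loose grey wedge-shaped slip stone 100 x 44 x 12 mm lying flat. Origin: underside centre.
- thumbplane: bystander: small loose brass finger plane, 58 x 24 x 30 mm. Origin: underside centre.
- spoolclamp: bystander: loose spool clamp standing upright, two beech spools 32 mm across on a threaded rod, 90 mm high. Origin: underside centre.
- mallet: bystander: loose round carver's mallet standing on its head, 84 mm across, 200 mm high. Origin: underside centre.
- jar: bystander: loose amber glass jar, 60 mm across, 75 mm high. Origin: underside centre.
- varnish: bystander: loose green glass bottle, 56 mm across, 150 mm high. Origin: underside centre.
- strop: bystander: leather strop on a board 280 x 70 x 22 mm, fixed to the bench. Origin: underside centre.
There are look-alikes about, which are no part of the job. Leave any green or purple look-alike of the vblock alone.

How it is judged (in metres and radians):
On the way, in this order (a step that is already met when the one before it is completed fails the run):
1. the clamp is eased while the gouge still lies in the vee (value of joint knob above 1.2 rad and distance of gouge from where it was at the start of the episode below 0.015 m), for 0.1 s.
2. the gouge is drawn straight back until its edge is behind the clamp (x of gouge_tip in the frame of vblock below -0.007 m and angle between the x axis of gouge and the x axis of vblock, either way round below 0.35 rad), for 0.05 s.
At the end, for the whole second after the job is handed in: The fingers still hold the gouge, at rest (under 40 mm/s, 0.2 rad/s), edge up, its axis within 0.8 rad (46 degrees) of vertical, its butt more than 90 mm and its edge more than 240 mm above the bench, touching neither V-block, mallet nor bottle; the knob stays eased (above 1.0 rad) (angle between gouge's own x axis and vertical below 0.8 rad and height (world z) of gouge_butt above 0.09 m and height (world z) of gouge_tip above 0.24 m and contact force between the fingers and gouge above 2 N and contact force between gouge and vblock below 0.2 N and contact force between gouge and spare below 0.2 N and linear speed of gouge below 0.04 m/s and angular speed of gouge below 0.2 rad/s and value of joint knob above 1 rad and contact force between gouge and mallet below 0.2 N and contact force between gouge and varnish below 0.2 N); the arm keeps its last pose, push and grip.
It fails at once if the gouge is dragged out (15 mm or more) while its clamp is still tight (knob under 0.8 rad) (distance of gouge from where it was at the start of the episode above 0.015 m and value of joint knob below 0.8 rad).
It fails at once if the sharp edge (last 8 mm of the blade) strikes something, with 2 N or more (contact force between gouge_c5 and anything else above 2 N).
It fails at once if the empty block's clamp is turned (value of joint spare_knob above 1 rad or value of joint spare_knob below 0.3 rad).
It fails at once if a bystander is pushed more than 40 mm or knocked over (distance of any of slipstone, thumbplane, spoolclamp, mallet, jar, varnish from where it was at the start of the episode above 0.04 m or angle between any of spoolclamp, mallet, jar, varnish's own z axis and vertical above 0.7 rad).
It also fails if it takes over 54 s, if anything falls off the work surface, if the arm or the gripper's body presses on something with over 40 N, if the wrist force passes 120 N, or if a joint passes its speed limit or range.

## Working session

There is one attempt and no reset: what is moved stays moved. The work goes in short steps, Python scripts to look and compute and a shell command to move; the robot and the scene stay as the last step left them, time stands still between calls to the robot, and variables do not carry over. Pictures are saved under pics/ and viewed, about 8 in all and at most 12, crops included, and the job is handed in when it is done.

```bash
ls; mkdir -p pics
python3 - <<'E'
from workcell import bot
import cv2,numpy as np
print(bot.get_obs())
for n in("scene","top"):
    p=bot.camera(n); print(n,p["mtx"].tolist(),p["origin"],p["orientation"])
    cv2.imwrite(f"pics/{n}0.png",p["frame"][:,:,::-1])
    for k in("vblock","knob","gouge","spare","gouge_tip","mallet","varnish","strop","jar","spoolclamp","thumbplane","slipstone"):
        print(k,[(round(d["confidence"],2),np.round(d["box"]).tolist()) for d in bot.search_frame(p,k)[:4]])
E
```

```text
pics
{'time': 0.0, 'q': array([7.29375834e+01, 5.01087723e+00, 1.00339431e+01, 9.51001808e+01,
       9.43305950e-04, 9.00005822e+01]), 'qd': array([-0.00673974, -0.10012265,  0.03009788,  0.04430822, -0.09282688,
       -0.12123909]), 'joint_efforts': array([ 1.64952984e-03, -5.20392752e+01,  4.64794850e+01,  1.65844196e-02,
        8.96226538e-05,  2.61997417e-05]), 'ee_pos': array([0.16130316, 0.5255665 , 0.23058064]), 'tcp_rot': array([-8.99990575e+01,  7.71149338e-02,  7.29370012e+01]), 'wrist_force': array([0.43394337, 0.03827006, 0.87302668]), 'torque': array([-0.04191778, -0.01985596,  0.02412596]), 'opening': 0.08511753425137794}
scene [[424.78729779119976, 0.0, 258.9323315838679], [0.0, 424.78729779119976, 188.28218525638076], [0.0, 0.0, 1.0]] [ 0.94411022 -0.62351664  0.95247879] [-135.90137582   -0.43229129   35.5617562 ]
vblock [(0.96, [321.0, 184.0, 358.0, 232.0]), (0.85, [228.0, 106.0, 252.0, 146.0]), (0.76, [203.0, 165.0, 241.0, 220.0]), (0.45, [337.0, 180.0, 346.0, 192.0])]
knob [(0.51, [215.0, 166.0, 227.0, 178.0]), (0.49, [229.0, 96.0, 244.0, 108.0]), (0.44, [334.0
[... 1101 characters left out ...]
, 116.0]), (0.72, [260.0, 239.0, 276.0, 253.0]), (0.66, [132.0, 317.0, 143.0, 328.0]), (0.47, [314.0, 224.0, 336.0, 237.0])]
gouge [(0.67, [175.0, 76.0, 235.0, 153.0]), (0.61, [176.0, 93.0, 241.0, 150.0])]
spare [(0.77, [316.0, 98.0, 377.0, 161.0]), (0.68, [79.0, 162.0, 125.0, 272.0])]
gouge_tip [(0.86, [171.0, 79.0, 234.0, 153.0])]
mallet [(0.96, [73.0, 93.0, 127.0, 131.0])]
varnish [(0.82, [369.0, 254.0, 411.0, 284.0])]
strop []
jar [(0.58, [247.0, 68.0, 273.0, 98.0])]
spoolclamp [(0.75, [128.0, 134.0, 148.0, 151.0]), (0.25, [192.0, 101.0, 207.0, 112.0])]
thumbplane [(0.54, [316.0, 226.0, 335.0, 235.0])]
slipstone [(0.82, [177.0, 197.0, 208.0, 242.0]), (0.42, [315.0, 102.0, 378.0, 158.0])]
```

```bash
python3 -c "
import cv2
a=cv2.imread('pics/scene0.png');b=cv2.imread('pics/top0.png')
cv2.imwrite('pics/s1.png',cv2.resize(a[80:340,100:440],None,fx=2.3,fy=2.3,interpolation=2))
cv2.imwrite('pics/t1.png',cv2.resize(b[50:350,50:430],None,fx=2,fy=2,interpolation=2))"
```

```text
(no output)
```

View pics/s1.png

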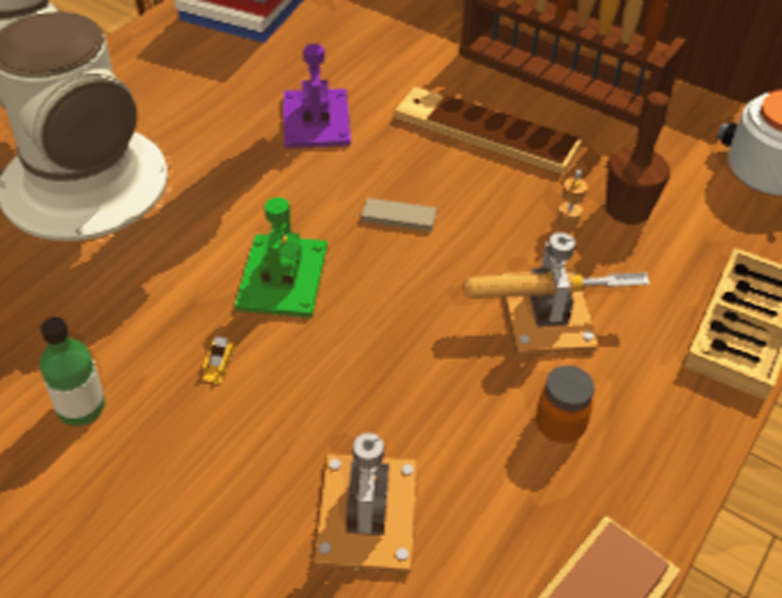

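View pics/t1.png

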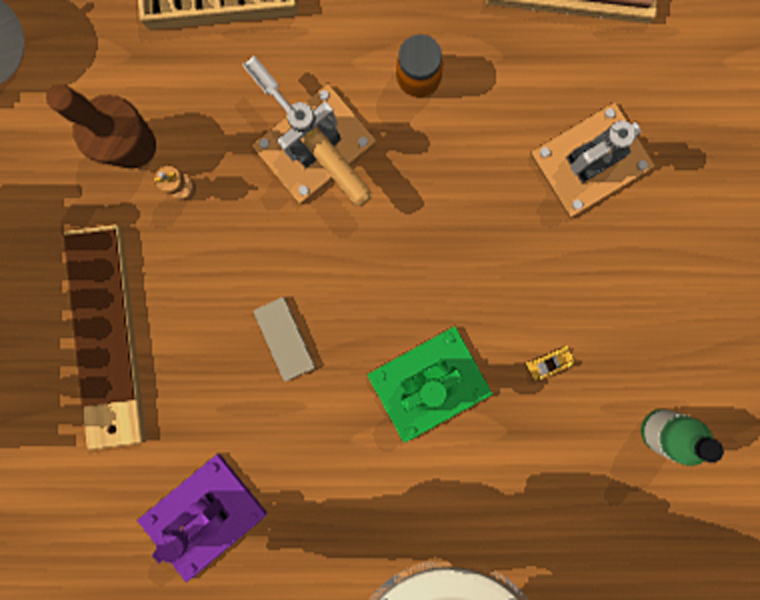

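The scene view shows the gouge in the right-hand grey block: knob about (345,186), edge (381,201), butt (303,205). In the top view they are at knob (201,108), edge (175,81) and butt (231,148). The arm links are not drawn. The empty block is at top (362,116), and the green and purple look-alikes are apart from these. Next I'll triangulate.

```bash
cat > h.py <<'E'
import numpy as np
from scipy.spatial.transform import Rotation as R
from workcell import bot
def ray(p,uv):
    d=R.from_euler('xyz',p["orientation"],degrees=True).apply(np.linalg.inv(p["mtx"])@[uv[0],uv[1],1]); return p["origin"],d/np.linalg.norm(d)
def onz(p,uv,z):
    o,d=ray(p,uv); return o+d*(z-o[2])/d[2]
def tri(*pu):
    A=0;b=0;rs=[ray(*x) for x in pu]
    for o,d in rs: M=np.eye(3)-np.outer(d,d);A=A+M;b=b+M@o
    x=np.linalg.solve(A,b); return x,[round(1e3*np.linalg.norm((np.eye(3)-np.outer(d,d))@(x-o)),1) for o,d in rs]
def px(p,X):
    c=R.from_euler('xyz',p["orientation"],degrees=True).inv().apply(np.asarray(X)-p["origin"]); c=p["mtx"]@c; return c[:2]/c[2]
E
python3 - <<'E'
from h import *
s=bot.camera("scene");t=bot.camera("top")
for n,a,b in(("knob",(344.8,185),(201,108)),("tip",(381.3,201.3),(175,81)),("butt",(303,204.8),(231.5,148.5))):
    print(n,tri((s,a),(t,b)))
def T(u,v,z): return onz(t,(u/2+50,v/2+50),z).round(4)
print("knob z.132",T(302,116,.132),onz(s,(344.8,185),.132))
print("butt z.057",T(363,197,.057),"tip",T(250,62,.057))
print("board screws",[T(*c,.012) for c in((324,94),(263,144),(304,190),(362,142))])
print("spare",[T(*c,.012) for c in((610,113),(546,152),(578,204),(641,165))],T(624,134,.132))
for n,k,z in(("varnish",(690,440),.1),("jar",(420,50),.075),("mallettop",(62,100),.2),("spool",(170,178),.09),("plane",(551,362),.03),("slip",(285,338),.012),("green",(432,392),.13),("purple",(200,515),.01)): print(n,T(*k,z))
for n,p in(("gouge",t),("gouge",s)):
    for d in bot.cut_out(p,n)[:1]:
        import cv2; ys,xs=np.nonzero(d["region"]); print(d["confidence"],d["box"],cv2.fitLine(np.c_[xs,ys].astype(np.float32),2,0,.01,.01).ravel())
E
```

```text
knob (array([0.66586685, 0.17007185, 0.13246706]), [np.float64(3.9), np.float64(3.9)])
tip (array([0.75629681, 0.24568269, 0.05790334]), [np.float64(3.3), np.float64(3.3)])
butt (array([0.58423357, 0.10343624, 0.05996687]), [np.float64(1.1), np.float64(1.1)])
knob z.132 [0.6627 0.1677 0.132 ] [0.66823897 0.17398568 0.132     ]
butt z.057 [0.5839 0.1029 0.057 ] tip [0.7537 0.2437 0.057 ]
board screws [array([0.7282, 0.1566, 0.012 ]), array([0.662 , 0.2357, 0.012 ]), array([0.6014, 0.1821, 0.012 ]), array([0.6645, 0.1069, 0.012 ])]
spare [array([ 0.7026, -0.2179,  0.012 ]), array([ 0.651 , -0.1332,  0.012 ]), array([ 0.5825, -0.1739,  0.012 ]), array([ 0.6336, -0.2571,  0.012 ])] [ 0.6416 -0.1968  0.132 ]
varnish [ 0.2932 -0.2759  0.1   ]
jar [0.7617 0.0324 0.075 ]
mallettop [0.6591 0.405  0.2   ]
spool [0.601  0.3296 0.09  ]
plane [ 0.3792 -0.1319  0.03  ]
slip [0.41   0.2053 0.012 ]
green [0.3521 0.0221 0.13  ]
purple [0.1869 0.3116 0.01  ]
0.85 [172.6, 78.7, 236.3, 152.3] [  0.6378607    0.77015173 207.92651    120.69164   ]
0.74 [301.2, 198.1, 381.8, 211.4] [ 9.9862027e-01 -5.2512877e-02  3.3388492e+02  2.0345471e+02]
```

Run:
```python
from h import *
import cv2
s=bot.camera("scene");t=bot.camera("top")
for p in(s,t):
    for k in("knob","gouge_tip","vblock"):
        for d in bot.cut_out(p,k)[:3]:
            ys,xs=np.nonzero(d["region"]); print(k,round(d["confidence"],2),np.round(d["box"],1),xs.mean().round(1),ys.mean().round(1))
o=np.array([.665,.170]);e=np.array([np.cos(np.radians(39.7)),np.sin(np.radians(39.7))])
c=lambda d,z:[*(o+d*e),z]
pts={"knobtop":c(0,.132),"knobbot":c(0,.112),"tip":c(.118,.057),"butt":c(-.112,.057),"front":c(.033,.057)}
n=np.array([-e[1],e[0]])
for i,a in enumerate([(1,1),(1,-1),(-1,-1),(-1,1)]): pts["c%d"%i]=[*(o+.05*a[0]*e+.065*a[1]*n),.012]
ims=[]
for p,b in((s,(290,165)),(t,(150,60))):
    im=cv2.resize(p["frame"][b[1]:b[1]+100,b[0]:b[0]+100,::-1],None,fx=4,fy=4,interpolation=2)
    for k,X in pts.items():
        u=((px(p,X)-b+.5)*4).astype(int); cv2.drawMarker(im,tuple(map(int,u)),(255,0,255),0,10,1)
    for z in(.132,):
        q=[((px(p,[o[0]+.015*np.cos(a),o[1]+.015*np.sin(a),z])-b+.5)*4) for a in np.linspace(0,6.3,30)]
        cv2.polylines(im,[np.array(q,np.int32)],True,(0,255,0),1)
    ims.append(im)
cv2.imwrite("pics/ov.png",np.hstack(ims))
```

```text
knob 0.6 [338.5 179.9 351.7 194.9] 343.5 187.1
knob 0.53 [227.8  95.3 243.5 107.2] 236.0 103.7
knob 0.49 [213.2 166.3 227.3 177.3] 220.0 171.7
gouge_tip 0.76 [298.2 196.4 382.2 208.6] 333.8 203.4
vblock 0.81 [224.7 102.4 250.8 143.9] 236.5 127.0
vblock 0.76 [319.9 183.6 357.2 234.7] 339.7 214.8
vblock 0.7 [203.3 167.  241.  218.7] 221.6 196.2
knob 0.52 [129.8 315.5 144.1 333.2] 135.2 322.3
gouge_tip 0.72 [169.   76.6 238.5 155.2] 206.6 119.1
vblock 0.93 [233.2 215.9 293.6 272.2] 264.3 241.0
vblock 0.88 [118.7 276.8 184.  338.3] 150.3 308.3
vblock 0.61 [173.6  95.3 236.4 150.7] 205.5 120.2
```

View pics/ov.png

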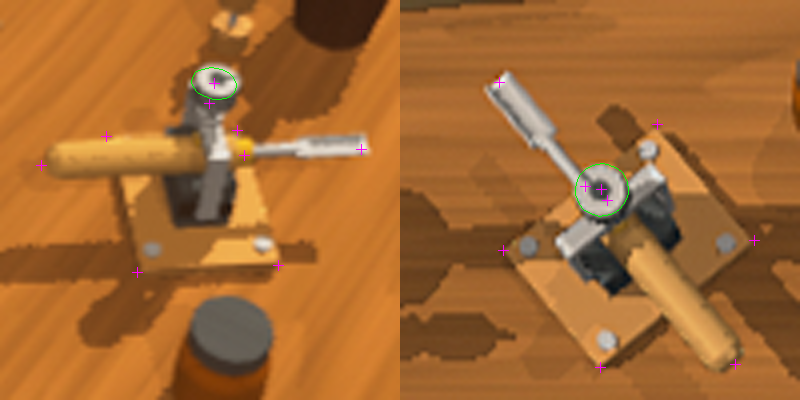

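Overlay: the knob circle, edge and board corners fall on the image, and the butt is within about 2 mm. Block origin is about (0.665, 0.170), yaw about 39°. Now move above the knob, with a yaw that leaves room for the turn.

```bash
python3 -m inch '[[[0,-20,0],[0,0,0],60],[[-192,-20,-586],[0,1.797,0],60],[[-192,-20,-586],[0,1.797,0],60],[[-192,-20,-586],[0,1.797,0],60],[[-192,-20,-586],[0,1.797,0],60],[[-192,-20,-586],[0,1.797,0],60],[[-192,-20,-586],[0,1.797,0],60],[[-192,-20,-586],[0,1.797,0],60],[[-192,-20,-586],[0,1.797,0],60],[[-192,-20,-586],[0,1.797,0],60],[[-192,-20,-586],[0,1.797,0],60],[[-192,-20,-586],[0,1.797,0],60],[[-192,-20,-586],[0,1.797,0],60],[[-192,-20,-586],[0,1.797,0],60],[[-192,-20,-586],[0,1.797,0],60],[[-192,-20,-586],[0,1.797,0],60],[[-192,-20,-586],[0,1.797,0],60],[[-192,-20,-586],[0,1.797,0],60]]' 40; python3 -c "
from workcell import bot;o=bot.get_obs();print(o['q'],o['ee_pos'],o['tcp_rot'],o['opening'])"
```

```text
time: 3.7
ee_pos: [0.6645, 0.1713, 0.252]
tcp_rot: [-90.0, -0.0, -29.9]
wrist_force: [-0.6, 0.2, 0.1]
opening: 0.0603
[1.44529727e+01 2.63372242e+01 3.85296699e+01 1.02144726e+02
 7.27867113e-03 1.34384028e+02] [0.66448439 0.17130299 0.25204726] [-8.99614199e+01 -2.90125598e-02 -2.99310618e+01] 0.06027178974887206
```

```bash
python3 -m inch '[[[1,40,-1],[0,0,0],60],[[1,80,-1],[0,0,0],60],[[1,110,-1],[0,0,0],60],[[1,125,-1],[0,0,0],60],[[1,138,-1],[0,0,0],60],[[1,146,-1],[0,0,0],60],[[1,146,-1],[0,0,0],60]]' 40; python3 -m inch '[[[0,0,0],[0,0,0],40],[[0,0,0],[0,0,0],34],[[0,0,0],[0,0,0],31],[[0,0,0],[0,0,0],20],[[0,0,0],[0,0,0],20],[[0,0,0],[0,0,0],20]]' 40
```

```text
time: 4.4
ee_pos: [0.6645, 0.1703, 0.1056]
tcp_rot: [-90.0, -0.0, -29.9]
wrist_force: [0.8, -0.7, -0.0]
opening: 0.06
time: 5.0
ee_pos: [0.6641, 0.171, 0.1069]
tcp_rot: [-89.9, 0.0, -29.9]
wrist_force: [-6.8, 3.4, 6.4]
opening: 0.0286
```

Knob gripped (28.6 mm), forces small. Turn it anticlockwise 1.65 rad, rising with the screw.

```bash
python3 -m inch '[[[-0.5,0,0],[0,0,0],20],[[-0.5,-0.3,0],[0,-0.12,0],20],[[-0.5,-0.6,0],[0,-0.24,0],20],[[-0.5,-0.9,0],[0,-0.36,0],20],[[-0.5,-1.2,0],[0,-0.48,0],20],[[-0.5,-1.5,0],[0,-0.6,0],20],[[-0.5,-1.8,0],[0,-0.72,0],20],[[-0.5,-2.1,0],[0,-0.84,0],20]]' 60; python3 -c "
from workcell import bot;o=bot.get_obs();print(o['wrist_force'],o['torque'],o['tcp_rot'])"
```

```text
time: 5.8
ee_pos: [0.6648, 0.171, 0.1092]
tcp_rot: [-90.0, -0.2, 18.5]
wrist_force: [5.2, 0.7, -3.0]
opening: 0.0284
[ 5.16544014  0.65950273 -3.02530131] [ 0.01289737 -0.9411385  -0.19920474] [-89.96893199  -0.15105077  18.50908374]
```

```bash
python3 -m inch '[[[0,-0.3,0],[0,-0.12,0],20],[[0,-0.6,0],[0,-0.24,0],20],[[0,-0.9,0],[0,-0.36,0],20],[[0,-1.2,0],[0,-0.48,0],20],[[0,-1.5,0],[0,-0.6,0],20],[[0,-1.8,0],[0,-0.72,0],20],[[0,-2.0,0],[0,-0.82,0],20],[[0,-2.0,0],[0,-0.82,0],20]]' 60; python3 -c "
from workcell import bot;o=bot.get_obs();print(o['wrist_force'],o['torque'],o['tcp_rot'])"
```

```text
time: 6.6
ee_pos: [0.6657, 0.1716, 0.1113]
tcp_rot: [-90.2, -0.2, 65.7]
wrist_force: [4.8, 3.6, -2.4]
opening: 0.0282
[ 4.75250031  3.57854335 -2.44599852] [ 0.63445845 -0.78148682  0.09309321] [-90.16541304  -0.22902306  65.70665238]
```

```bash
python3 -m inch '[[[0,0,0],[0,0,0],45],[[0,0,0],[0,0,0],60],[[0,0,0],[0,0,0],60],[[0,0,0],[0,0,0],60],[[0,-30,0],[0,0,0],60],[[0,-70,0],[0,0,0],60],[[0,-110,0],[0,0,0],60],[[0,-110,0],[0,0,0],60]]' 60
python3 - <<'E'
from h import *
import cv2
s=bot.camera("scene");t=bot.camera("top")
print(bot.get_obs()['ee_pos'],bot.get_obs()['tcp_rot'])
o=np.array([.6655,.171]);e=np.array([np.cos(np.radians(39.2)),np.sin(np.radians(39.2))]);c=lambda d,z:[*(o+d*e),z]
ims=[]
for p,b in((s,(290,165)),(t,(150,60))):
    im=cv2.resize(p["frame"][b[1]:b[1]+100,b[0]:b[0]+100,::-1],None,fx=4,fy=4,interpolation=2)
    for X in(c(.12,.057),c(-.110,.057),c(-.078,.07),c(-.110,.07)): cv2.drawMarker(im,tuple(map(int,(px(p,X)-b+.5)*4)),(255,0,255),0,8,1)
    q=[((px(p,[o[0]+.015*np.cos(a),o[1]+.015*np.sin(a),.136])-b+.5)*4) for a in np.linspace(0,6.3,30)]
    cv2.polylines(im,[np.array(q,np.int32)],True,(0,255,0),1); ims.append(im)
cv2.imwrite("pics/k2.png",np.hstack(ims))
E
```

```text
time: 7.4
ee_pos: [0.6666, 0.1715, 0.2283]
tcp_rot: [-90.6, -0.5, 65.7]
wrist_force: [0.3, 0.9, 0.9]
opening: 0.0599
[0.66577361 0.17134393 0.22256511] [-90.27346287  -0.31104418  65.69515265]
```

View pics/k2.png

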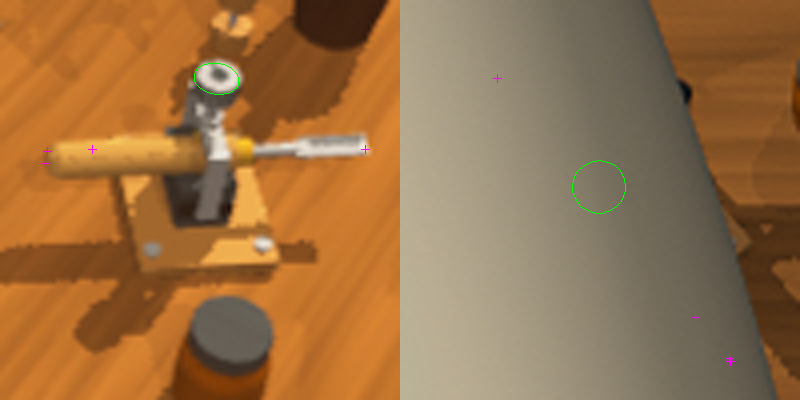

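The scene crop shows the knob risen (top at about (217,77) in the crop) and the gouge still in place. In the top crop the forearm covers the block. Go above the handle grip point with the jaws across it.

```bash
python3 -m inch '[[[-70,0,35],[0,-1.108,0],55],[[-70,0,35],[0,-1.108,0],55],[[-70,0,35],[0,-1.108,0],55],[[-70,0,35],[0,-1.108,0],55],[[-70,0,35],[0,-1.108,0],55],[[-70,0,35],[0,-1.108,0],55],[[-70,0,35],[0,-1.108,0],55],[[-70,0,35],[0,-1.108,0],55],[[-70,0,35],[0,-1.108,0],55],[[-70,0,35],[0,-1.108,0],55],[[-70,0,35],[0,-1.108,0],55]]' 60;  python3 -c "
from workcell import bot;o=bot.get_obs();print(o['q'],o['ee_pos'],o['tcp_rot'])"
```

```text
time: 8.6
ee_pos: [0.6049, 0.1219, 0.2214]
tcp_rot: [-90.4, 0.1, 129.1]
wrist_force: [0.2, 0.1, 0.8]
opening: 0.0551
[ 1.13489413e+01  1.39129518e+01  1.91070414e+01  9.48433617e+01
  9.39582779e-02 -2.77388143e+01] [0.60488438 0.12188192 0.22140225] [-9.03541537e+01  8.00835497e-02  1.29087796e+02]
```

```bash
python3 -m inch '[[[0,45,0],[0.006,0,0],55],[[0,90,0],[0.006,0,0],55],[[0,125,0],[0.006,0,0],55],[[0,150,0],[0.006,0,0],55],[[0,165,0],[0.006,0,0],55],[[0,175,0],[0.006,0,0],55],[[0,183,0],[0.006,0,0],55],[[0,183,0],[0.006,0,0],55]]' 60
python3 -m inch '[[[0,0,0],[0,0,0],45],[[0,0,0],[0,0,0],35],[[0,0,0],[0,0,0],29],[[0,0,0],[0,0,0],26]]' 30;  python3 -c "
from workcell import bot;o=bot.get_obs();print(o['q'],o['ee_pos'],o['tcp_rot'],o['wrist_force'])"
```

```text
time: 9.4
ee_pos: [0.606, 0.1225, 0.0383]
tcp_rot: [-90.0, 0.1, 129.1]
wrist_force: [0.5, -0.9, 0.1]
opening: 0.0543
time: 9.8
ee_pos: [0.6061, 0.1226, 0.0387]
tcp_rot: [-90.0, 0.1, 129.1]
wrist_force: [-0.7, 1.4, 0.0]
opening: 0.0262
[ 1.14606232e+01  1.47754263e+01 -8.54291530e-02  7.50669462e+01
 -4.58136477e-02 -2.76294699e+01] [0.6061007  0.12264633 0.0387435 ] [-9.00427191e+01  7.40713638e-02  1.29090037e+02] [-0.71656229  1.36626258  0.00776955]
```

```bash
python3 -m inch '[[[0,0,0],[0,0,0],20],[[0,0,0],[0,0,0],20],[[0,0,0],[0,0,0],20],[[0,0,0],[0,0,0],20],[[0,-0.8,2],[0,0,0],20],[[0,-0.8,5],[0,0,0],20],[[0,-0.8,10],[0,0,0],20],[[0,-0.8,10],[0,0,0],20]]' 90
```

```text
time: 10.6
ee_pos: [0.5976, 0.1157, 0.0394]
tcp_rot: [-90.0, 0.1, 129.1]
wrist_force: [-2.1, 0.1, 0.5]
opening: 0.0246
```

```bash
python3 -m inch '[[[0,0,8],[0,0,0],20],[[0,0,18],[0,0,0],20],[[0,0,28],[0,0,0],20],[[0,0,38],[0,0,0],20],[[0,0,48],[0,0,0],20],[[0,0,58],[0,0,0],20],[[0,0,65],[0,0,0],20],[[0,0,65],[0,0,0],20]]'
python3 - <<'E'
from h import *
import cv2
s=bot.camera("scene");t=bot.camera("top")
cv2.imwrite("pics/d1.png",np.hstack([cv2.resize(p["frame"][b[1]:b[1]+110,b[0]:b[0]+100,::-1],None,fx=4,fy=4,interpolation=2) for p,b in((s,(280,130)),(t,(160,60)))]))
E
```

```text
time: 11.4
ee_pos: [0.5465, 0.0741, 0.0395]
tcp_rot: [-90.0, 0.1, 129.0]
wrist_force: [0.1, -0.3, -1.0]
opening: 0.0243
```

View pics/d1.png

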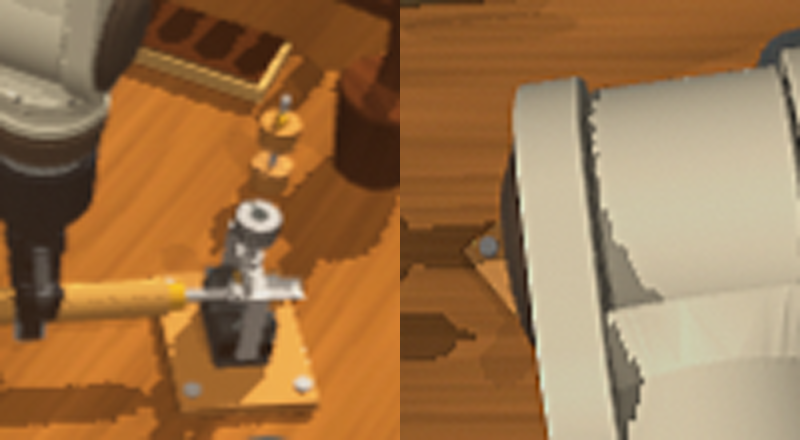

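The scene crop shows the gouge level in the jaws, ferrule out of the block (180,293) and blade between the stirrup legs, edge at about (300,292). It has travelled 77 mm with no load on the wrist. Draw 80 mm more.

```bash
python3 -m inch '[[[0,0,8],[0,0,0],20],[[0,0,18],[0,0,0],20],[[0,0,28],[0,0,0],20],[[0,0,38],[0,0,0],20],[[0,0,48],[0,0,0],20],[[0,0,58],[0,0,0],20],[[0,0,68],[0,0,0],20],[[0,0,78],[0,0,0],20],[[0,0,82],[0,0,0],20],[[0,0,82],[0,0,0],20],[[0,0,82],[0,0,0],20]]'
python3 - <<'E'
from h import *
import cv2
s=bot.camera("scene")
cv2.imwrite("pics/d2.png",cv2.resize(s["frame"][130:270,220:380,::-1],None,fx=4,fy=4,interpolation=2))
E
```

```text
time: 12.6
ee_pos: [0.4839, 0.0231, 0.0397]
tcp_rot: [-90.0, 0.1, 129.0]
wrist_force: [0.3, -0.4, -1.1]
opening: 0.0241
```

View pics/d2.png

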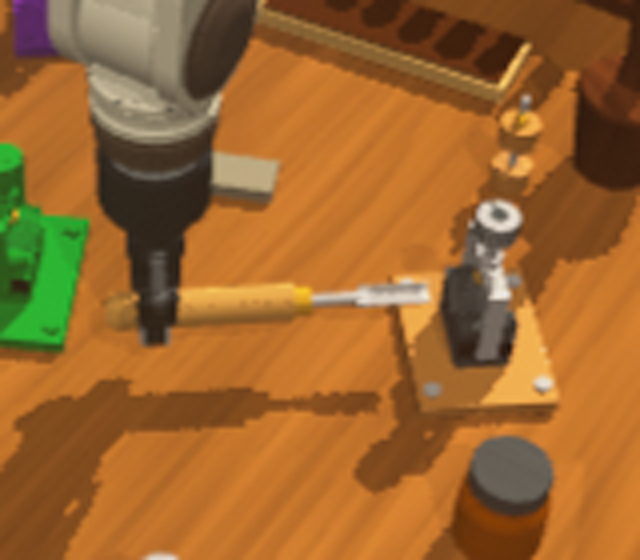

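The scene crop shows the blade clear of the block: edge at (430,292), block's near face from about (445,310). Lift straight up.

```bash
python3 -m inch '[[[0,-15,5],[0,0,0],20],[[0,-40,10],[0,0,0],20],[[0,-75,15],[0,0,0],20],[[0,-110,15],[0,0,0],20],[[0,-145,15],[0,0,0],20],[[0,-180,15],[0,0,0],20],[[0,-215,15],[0,0,0],20],[[0,-245,15],[0,0,0],20],[[0,-260,15],[0,0,0],20],[[0,-260,15],[0,0,0],20],[[0,-260,15],[0,0,0],20]]' 100; python3 -c "
from workcell import bot;o=bot.get_obs();print(o['q'],o['ee_pos'],o['tcp_rot'],o['wrist_force'])"
```

```text
time: 13.75
ee_pos: [0.4722, 0.0141, 0.2989]
tcp_rot: [-90.0, 0.1, 129.1]
wrist_force: [0.1, -0.2, -1.8]
opening: 0.0238
[ 1.73970824e+00 -3.59358793e+00  9.06223946e+00  1.02598716e+02
 -5.05683530e-02 -3.73345604e+01] [0.47217225 0.01408962 0.2988632 ] [-9.00147416e+01  7.48434684e-02  1.29074234e+02] [ 0.09623147 -0.2284896  -1.84127507]
```

```bash
python3 -m inch '[[[0,0,0],[0,0.1,0],20],[[0,0,0],[0,0.2,0],20],[[0,0,0],[0,0.3,0],20],[[0,0,0],[0,0.4,0],20],[[0,0,0],[0,0.5,0],20],[[0,0,0],[0,0.6,0],20],[[0,0,0],[0,0.65,0],20],[[0,0,0],[0,0.65,0],20]]'; python3 -m inch '[[[0,-4,-12],[-0.1,0,0],20],[[0,-8,-24],[-0.2,0,0],20],[[0,-12,-36],[-0.3,0,0],20],[[0,-16,-48],[-0.4,0,0],20],[[0,-20,-60],[-0.5,0,0],20],[[0,-24,-72],[-0.6,0,0],20],[[0,-28,-84],[-0.7,0,0],20],[[0,-32,-96],[-0.8,0,0],20],[[0,-36,-108],[-0.9,0,0],20],[[0,-40,-120],[-1.0,0,0],20],[[0,-40,-120],[-1.1,0,0],20],[[0,-40,-120],[-1.2,0,0],20],[[0,-40,-120],[-1.2,0,0],20],[[0,-40,-120],[-1.2,0,0],20]]'
python3 - <<'E'
from h import *
import cv2
s=bot.camera("scene");o=bot.get_obs();print(o['q'],o['ee_pos'],o['tcp_rot'],o['wrist_force'])
r=R.from_euler('xyz',o['tcp_rot'],degrees=True); g=o['ee_pos']-r.apply([0,.019,0]); ax=-r.apply([0,0,1])
tip=g+ax*.198;butt=g-ax*.032;print("tip",tip,"butt",butt,"tilt",np.degrees(np.arccos(ax[2])))
im=s["frame"][:,:,::-1].copy()
im=cv2.resize(im,None,fx=1.5,fy=1.5)
for X in(tip,butt): cv2.drawMarker(im,tuple(map(int,px(s,X)*1.5)),(255,0,255),0,10,1)
cv2.imwrite("pics/e.png",im)
E
```

```text
time: 14.55
ee_pos: [0.4719, 0.0142, 0.2973]
tcp_rot: [-89.9, 0.0, 91.8]
wrist_force: [-0.6, 0.5, -1.9]
opening: 0.0244
time: 15.95
ee_pos: [0.6005, 0.0183, 0.3368]
tcp_rot: [-158.2, 0.1, 91.8]
wrist_force: [-0.1, 0.3, -0.0]
opening: 0.024
[  1.70606645 -48.51679208 -45.95381363  24.19415943   0.07408945
  -0.12045445] [0.60073823 0.01826185 0.3392848 ] [-1.58368813e+02  8.46599505e-02  9.18193414e+01] [ 0.29468358 -0.27619678 -1.08781207]
tip [0.65602829 0.02030055 0.53034462] butt [0.57129602 0.01729303 0.31654237] tilt 21.63134450965413
```

View pics/e.png

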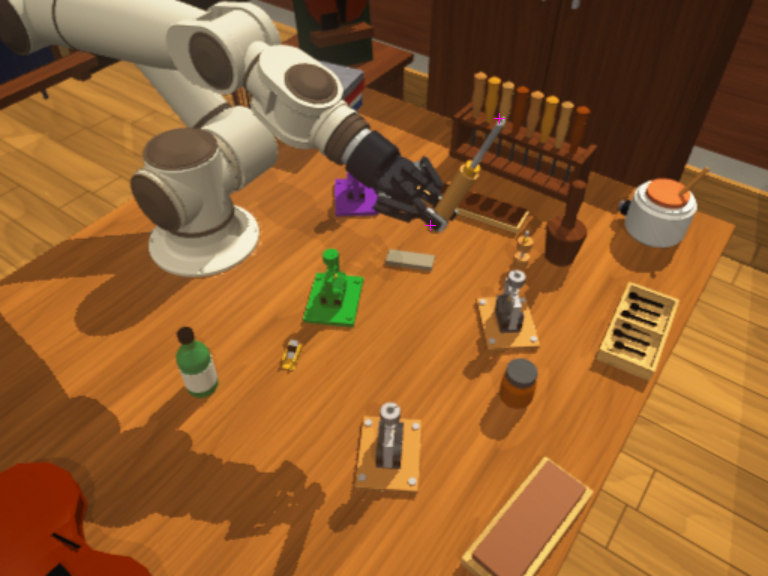

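The picture shows the gouge held edge up (edge at (499,119), butt at (432,225)), with both markers on it and nothing disturbed. Joint 2 is almost at its limit (-48.5 of -48.56), so I'll ease forward and down a little.

```bash
python3 -m inch '[[[0,15,0],[0,0,0],20],[[0,30,0],[0,0,0],20],[[0,50,0],[0,0,0],20],[[0,70,0],[0,0,0],20],[[0,80,0],[0,0,0],20],[[0,80,0],[0,0,0],20],[[0,80,0],[0,0,0],20],[[0,80,0],[0,0,0],20],[[0,80,0],[0,0,0],20],[[0,80,0],[0,0,0],20]]'
python3 - <<'E'
from h import *
import cv2
s=bot.camera("scene");o=bot.get_obs();print(o['q'],o['qd'],o['ee_pos'],o['tcp_rot'],o['wrist_force'],o['opening'])
r=R.from_euler('xyz',o['tcp_rot'],degrees=True); g=o['ee_pos']-r.apply([0,.019,0]); ax=-r.apply([0,0,1])
tip=g+ax*.198;butt=g-ax*.032;print("tip",tip,px(s,tip),"butt",butt,px(s,butt),"tilt",np.degrees(np.arccos(ax[2])))
for d in bot.cut_out(s,"gouge")[:2]: print(d["confidence"],d["box"])
cv2.imwrite("pics/f.png",cv2.resize(s["frame"][30:270,200:440,::-1],None,fx=2.4,fy=2.4))
E
```

```text
time: 17.0
ee_pos: [0.6748, 0.0206, 0.3105]
tcp_rot: [-158.4, 0.1, 91.8]
wrist_force: [-0.5, 0.3, -1.5]
opening: 0.0239
[  1.71896305 -35.33290149 -43.10487128  13.814511     0.06083903
  -0.11623363] [-0.01526591  0.30113007 -0.04828818 -0.12904215 -0.03537779  0.02377026] [0.67483864 0.02055505 0.31038894] [-1.58413507e+02  8.56984048e-02  9.18182980e+01] [ 0.70420666 -0.0219394  -1.28877601] 0.02404073543296845
tip [0.72997964 0.02259154 0.50149185] [367.21472048 105.22363782] butt [0.64541417 0.01958688 0.28762354] [314.51023867 171.91443142] tilt 21.58665535207673
0.68 [294.4, 122.5, 351.0, 154.4]
0.62 [312.0, 101.7, 374.6, 174.5]
```

View pics/f.png

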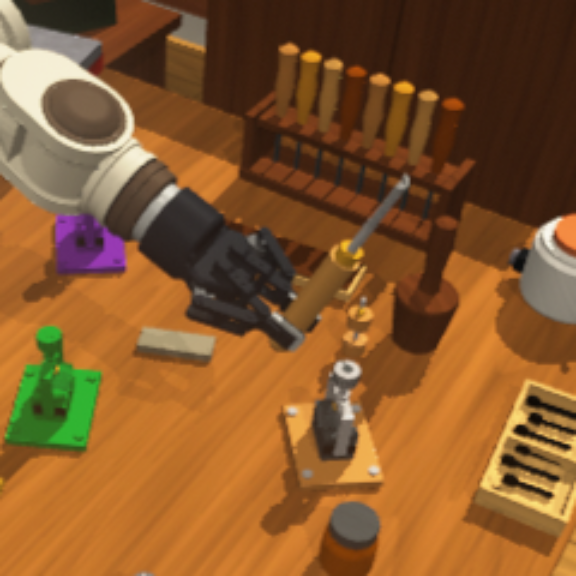

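The gouge is firmly held and still, with its edge at crop (403,183) and its butt at (285,335), well above everything. The joints are off their limits, so I'm handing in.

```bash
python3 -c "
from workcell import bot;print(bot.job_done());print(bot.get_obs()['time'])"
```

```text
the job is handed in; nothing more can be done
None
the job is handed in; nothing more can be done
```

I eased the clamp knob and drew the gouge out along the vee. It was handed in held still, edge up, at about 17 s of the 54 s allowed. No verdict came back.

- **Knob:** I turned the gripper about 1.67 rad anticlockwise on the knob. The tool rose 4.4 mm with the screw, and a picture afterwards showed the knob higher. I could not read the joint angle itself, so "above 1.2 rad" rests on those two signs.
- **Drawing out:** the gouge came back about 158 mm, straight to within about 1°, with wrist force readings of about 2 N or less. A picture showed the blade clear of the block before I lifted it.
- **Final pose:** the axis is about 22° from vertical, the edge about 0.50 m up and the butt about 0.29 m up. These come from the arm's measured pose and the gouge's given dimensions. The last picture shows the gouge where that puts it.
- **Grip and motion:** the grip is set to 100 N, with the fingers at 24 mm on the 26 mm handle. Joint speeds were 0.3°/s or less.
- **Surroundings:** no bystander, the empty block or either look-alike appeared moved in the last full scene picture, taken just before the final small shift forward.
- **Disagreements:** the two cameras differed by up to 4 mm on the knob, and the gripper self-centred there with forces of about 7 N. Joint 2 came within 0.05° of its limit after the tilt, so I moved forward and down to bring it back to -35°.

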